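# Clear the staining basket and hold a slide flush on the sloped stage

## Task

Clear the staining basket from in front of the sloped inspection stage: hang it by its handle on the hook of the drip stand and let go of it. Then take the slide carrier with the orange fin off the mat, tilt it to match the slope, and press it gently flat against the sprung stage plate, centred in the black outline with its long side running up the slope, so that the plate sinks a few millimetres, about half of its travel. The job finishes while you are still holding it pressed there, the basket still hanging, and everything else left where it stood.

Things in the scene. Friction and masses are not known exactly. Their poses are not given: they have to be found in the camera images.
- basket: loose steel wire staining basket, 50 (x) x 70 (y) x 42 mm, about 0.14 kg, open top, with a bail handle over it; origin at the centre of its underside, z up
- basket_tab (a point): grip point in the blue tab on top of the basket's handle, 124 mm above the basket's underside; tab 26 mm (x) x 9 mm (y) and 40 mm high, its top 141 mm above the underside. Tab and handle bar are rigid with the basket
- basket_bar (a point): middle of the handle's 6 mm thick level bar that goes on the hook, 100 mm above the basket's underside, under the tab; the bar runs 54 mm along y, the handle's legs stand at y = +-34.5 mm; free height below the bar to the rim 55 mm
- drip_stand: fixed stand with a steel post (14 mm thick, 195 mm high) whose hook points along the stand's own -x; origin under the post, z up; foot 120 x 110 x 12 mm, centred 30 mm toward -x
- hook_seat (a point): lowest point of the hook's upper side, where a hung bar's underside rests (the bar's axis then lies 3 mm higher); 169 mm above the bench, 66 mm toward -x from the post. Axes as the stand's. The 8 mm thick hook rises at -x to its tip 20 mm further out, 21 mm above the seat; toward +x the arm climbs slowly to the post. The bar goes on from the tip's side, over the tip, the hook passing between bar and basket rim
- stage_foot (a point): origin of the fixed stage, centre of its foot (150 x 130 mm, 62 mm high black housing) on the bench, z up; the stage's slope faces -x of this frame (toward the robot), its +x end is the high one
- stage_face (a point): centre of the upper face of the white stage plate (104 x 80 mm), in its round dark window; x runs up the slope, y level across it, z is the face's normal. The slope is 8 to 21 degrees, stiff, different every time. Moves with the plate as it is pressed. A black 90 x 54 mm outline marks where the carrier goes
- stage_plate (a joint): how far the sprung stage plate is pressed in along its normal, m: 0 free, 0.009 at the stop; spring 1.2 N/mm with 2.4 N preload (about 7 N at 4 mm)
- sample_grip (a point): grip point in the orange fin of the wanted slide carrier: 76 x 40 x 5 mm aluminium plate carrying a glass slide, with an upright grip fin (34 mm along the plate's x, 9 mm thick along y, top 42 mm above the underside) on its middle; 60 g nominal. This point is 29 mm above the underside; axes: x along the plate's long side, y through the fin's thickness, z up
- sample_base (a point): centre of the underside of the same carrier, the flat face to be laid on the stage; axes as the grip point
- mat: fixed teal mat 130 (x) x 290 (y) x 4 mm on the bench on which the three carriers lie about 90 mm apart; origin at the centre of its underside
- blank_a_grip (a point): grip point in the grey fin of a carrier like the wanted one; to be left alone
- blank_b_grip (a point): grip point in the white fin of a carrier like the wanted one; to be left alone
- reagent: amber bottle, 64 mm across, 150 mm high, origin at its underside; leave alone
- buffer: clear bottle with blue cap, 60 mm across, 130 mm high, origin at its underside; leave alone
- beaker: glass beaker, 70 mm across, 90 mm high, origin at its underside; leave alone
- stain_jar: green glass jar, 60 mm across, 70 mm high, origin at its underside; leave alone
- petri: clear dish, 90 mm across, 16 mm high, origin at its underside; leave alone

How it is judged:
By the outcome, as a careful person would: the job done as asked, in the order asked, and still so for the second after the job is handed in, while the arm keeps its last pose, push and grip.
It also fails if it takes over 67 s, if anything falls off the work surface, if the arm or the gripper's body presses on something with over 40 N, if the wrist force passes 120 N, or if a joint passes its speed limit or range.

## Robot

A 7-joint arm with a two-finger parallel gripper is mounted at the origin on the work surface. World frame = base frame: x ahead of the robot, y to its left, z up, the work surface at z = 0. Lengths are in m, angles in rad, forces in N, time in s.
With the tool pointing down it reaches from about 0.425 to 0.975 m from the base axis. Payload 16.7 kg.
Tool frame: the origin (TCP) lies at the very end of the fingers, on their centre line; the grasp point (between the pads) lies 19 mm behind it; z points along the fingers, y is the line along which they close (so a half turn about z gives the same grasp; the last joint's range is limited). The gripper opens to 85 mm and grips with 20 to 120 N. Pads are 22 mm wide; open, the fingers measure 114 mm over their backs; the gripper's body (76 mm by 85 mm) begins 54 mm behind the grasp point. The pads swing forward as they close: fully open they stand 13 mm farther back than shut.
Start: joints at [-0.149, 0.426, 0.074, 1.606, -0.034, 1.111, -0.067], TCP at [0.675, -0, 0.231] pointing down, gripper open.
Joint ranges: [-2.85, 2.85], [-0.5, 2.14], [-1.23, 1.37], [0.21, 2.46], [-1.02, 4.16], [0.16, 2.05], [-2.73, 2.73]. Speed limits (rad/s): [1.89, 1.89, 2.39, 2.39, 3.01, 3.01, 3.01].

## Interface

Orientations are given as a rotation vector (axis times angle).
In Python, from plant import * gives the robot as it stands.
- The arm moves only by the tool jog_arm, never from a script. Its arguments are lists of equal length, an entry for each row: "translation": the shift along the world's x, y, z in mm, a list of three; "dr": the turn, a rotation vector about the world's x, y, z in degrees, a list of three; "grip": the opening in per cent of the stroke, from 0 (shut) to 100 (fully open). A call has exactly 5 rows; each row shifts and turns the commanded pose from where the row before left it; what a row does not reach is not made up. A row lasts 1/12 s, in which the tool goes at most 41.7 mm and 7.16 degrees, less where a joint would pass 70% of its speed; a pose out of reach is approached as far as the arm can. A call with a gripper value outside its range is refused whole. The fingers move at their own pace and stop on an object; "force" is the grip in N (left out, the last holds). Time passes only in rows, so rows that do not move let the fingers close, or fill a call up. It gives the time, the measured TCP pose, the force, the opening and the grip force at its end, in the units of the state.
- observe(): the state, without advancing time (a new reading comes with each control period).
- snapshot(name): name is "scene" or "side" or "wrist"; returns (picture, depth): 400x640x3 uint8, red, green, blue; 400x640 float32, m along the optical axis (not along the pixel's ray), 0 where there is no reading.
- calibration(name): a dict with "mtx" (3x3 intrinsics, pixels), "origin" and "orientation" of the camera in the world. Camera axes: x right, y up, looking along -z (the intrinsics and any distortion apply to the point x, -y, -z); pixel columns grow to the right and rows downward; lengths in m; the calibration is good to about 2 mm. A picture is of the moment at which its call begins: read the wrist's pose just before it. calibration takes no time and is no camera call; for the wrist camera it gives the pose at the moment of the call.
- finish_job(): hands the job in; it is judged then, once.
The state is a dict: "t": time; "joints": joint angles; "qvel": joint speeds; "joint_torque": joint torques, N m; "position": TCP position; "tool_rot": TCP orientation; "wrist_force": force on the tool from outside, world axes, zero at the start; "torque": the same for the moment, N m; "gripper_width": finger opening in m; "grip_force": force on a finger pad.
Only numpy, scipy, OpenCV 4.12 (cv2) and the standard library are available. Lean on these libraries where they do the work, as an engineer would, in place of code of your own. Each camera call takes 0.05 s, during which the arm holds its last target. There are 200 camera calls.

## Working session

There is one attempt and no reset: what is moved stays moved. The work goes in short steps, Python scripts to look and compute and a tool call to move; the robot and the scene stay as the last step left them, time stands still between calls to the robot, and variables do not carry over. Pictures are saved under pics/ and viewed, at most 10 in all, crops included, and the job is handed in when it is done.

Besides the shell and the picture viewer there is one more tool, called by a JSON object that holds its "op" and its "data", one argument or row to a line. jog_arm: Moves the arm, as the interface text tells. Its arguments: {"type":"object","properties":{"translation":{"type":"array","items":{"type":"array","items":{"type":"number"}}},"dr":{"type":"array","items":{"type":"array","items":{"type":"number"}}},"grip":{"type":"array","items":{"type":"number"}},"force":{"type":"number"}},"required":["translation","dr","grip"]}

```bash
mkdir -p pics; cat > h.py <<'E'
from plant import *
import numpy as np, cv2
from scipy.spatial.transform import Rotation as R
def rot(o):
    o=np.array(o,float)
    if o.shape==(3,3): return o
    return R.from_rotvec(o).as_matrix() if o.size==3 else R.from_quat(o).as_matrix()
def cloud(name):
    c=calibration(name); p,d=snapshot(name); K=np.array(c['mtx'])
    v,u=np.mgrid[:400,:640]
    X=np.stack([(u-K[0,2])/K[0,0]*d,-(v-K[1,2])/K[1,1]*d,-d],-1)
    W=X@rot(c['orientation']).T+np.array(c['origin']); W[d==0]=np.nan
    return p,d,W
def save(n,p): cv2.imwrite('pics/%s.png'%n,cv2.cvtColor(p,cv2.COLOR_RGB2BGR))
E
python3 - <<'E'
from h import *
print(observe())
for n in('scene','side'):
    c=calibration(n);print(c)
    p,d,W=cloud(n);save(n,p);np.savez('%s.npz'%n,p=p,d=d,W=W)
E
```

```text
{'t': 0.0, 'joints': array([-0.14952872,  0.42676052,  0.07381901,  1.6066218 , -0.03412582,
        1.11080348, -0.06709974]), 'qvel': array([-0.00164634, -0.00133687, -0.00022079, -0.00120168,  0.0005177 ,
       -0.00040508, -0.00083534]), 'joint_torque': array([ 7.16691302e-04, -9.49842310e+01,  3.76242042e+00, -4.63523841e+01,
        1.94300286e-02,  1.01335210e-02,  2.85131875e-06]), 'position': array([6.74579762e-01, 1.70883439e-05, 2.30584090e-01]), 'tool_rot': array([-2.22079093e+00, -2.22082293e+00,  1.55249549e-03]), 'wrist_force': array([-0.54716318, -0.08393067,  0.84578498]), 'torque': array([-0.01724066,  0.00787347, -0.01182576]), 'grip_force': 0.0, 'gripper_width': 0.08545777841909138}
{'mtx': array([[461.21060556,   0.        , 320.12467153],
       [  0.        , 461.21060556, 191.21562734],
       [  0.        ,   0.        ,   1.        ]]), 'origin': array([1.31435865, 0.49386117, 1.13826957]), 'orientation': array([0.39883026, 0.74643115, 2.10786765])}
{'mtx': array([[409.44075417,   0.        , 323.22307193],
       [  0.        , 409.44075417, 195.19514221],
       [  0.        ,   0.        ,   1.        ]]), 'origin': array([ 0.37499846, -0.82983547,  1.04152987]), 'orientation': array([ 0.7565233 , -0.10940705, -0.31304886])}
```

View pics/scene.png

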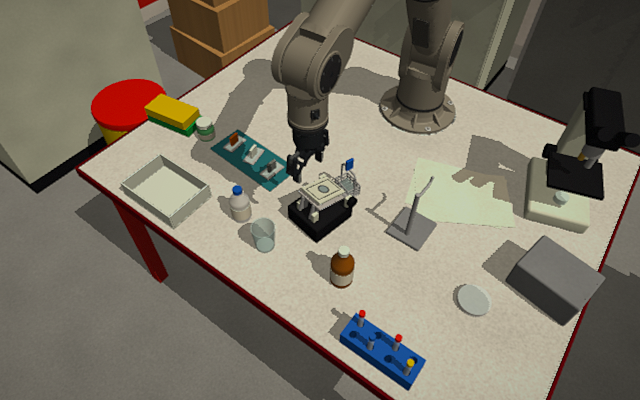

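View pics/side.png

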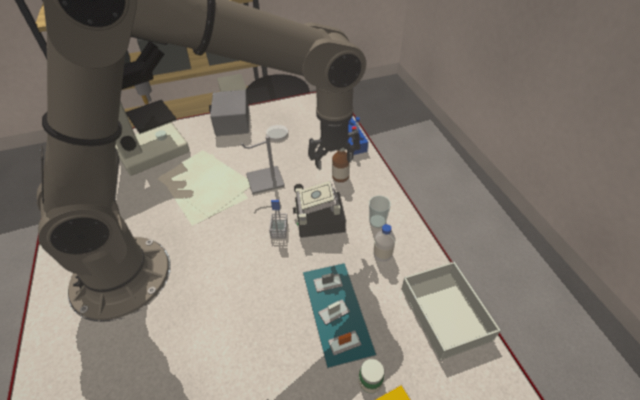

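The scene view shows the basket (blue tab at 349,163), stage (323,190), drip stand (post foot near 410,230, hook near 378,207), the orange carrier (235,142), and the white (256,152) and grey (270,168) ones. In the side view the tab is at (276,205), the stand at (265,180), the stage at (317,197) and the orange fin at (345,340).

```bash
python3 - <<'E'
from h import *
def blob(n,box,f):
    z=np.load(n+'.npz');p=z['p'].astype(int);W=z['W'];m=np.zeros(p.shape[:2],bool)
    x0,y0,x1,y1=box;m[y0:y1,x0:x1]=1
    m&=f(p[...,0],p[...,1],p[...,2])&np.isfinite(W[...,0]);return W[m]
blue=lambda r,g,b:(b>r+50)&(b>g+35)
orng=lambda r,g,b:(r>b+60)&(r>g+35)
def show(t,P): 
    print(t,len(P),'med',np.median(P,0).round(4),'lo',np.percentile(P,3,0).round(3),'hi',np.percentile(P,97,0).round(3))
for n,bb,ob in(('scene',(335,150,365,178),(220,128,250,155)),('side',(262,195,290,212),(325,325,365,352))):
    show(n+' tab',blob(n,bb,blue));P=blob(n,ob,orng);show(n+' fin',P)
    Q=P[:,:2]-P[:,:2].mean(0);w,v=np.linalg.eigh(Q.T@Q);print('fin dir',np.degrees(np.arctan2(v[1,1],v[0,1])),w)
# stand
for n,box in(('scene',(360,170,440,250)),('side',(240,130,290,195))):
    z=np.load(n+'.npz');W=z['W'][box[1]:box[3],box[0]:box[2]].reshape(-1,3);W=W[np.isfinite(W[:,0])]
    show(n+' stand foot?',W[(W[:,2]>.008)&(W[:,2]<.016)])
    for lo in np.arange(.03,.2,.02):
        s=W[(W[:,2]>lo)&(W[:,2]<lo+.02)]
        if len(s):print(round(lo,3),len(s),np.median(s,0).round(3),s.min(0).round(3),s.max(0).round(3))
    foot=W[(W[:,2]>.008)&(W[:,2]<.016)]
    r=cv2.minAreaRect((foot[:,:2]*1000).astype(np.float32));print(r)
cs=[cv2.resize(cv2.cvtColor(np.load(n+'.npz')['p'],cv2.COLOR_RGB2BGR)[b[1]:b[3],b[0]:b[2]],(400,560),interpolation=cv2.INTER_CUBIC) for n,b in(('scene',(280,130,450,250)),('side',(220,125,360,245)))]
cs=[cv2.resize(np.load(n+'.npz')['p'][b[1]:b[3],b[0]:b[2],::-1],(400,400),interpolation=cv2.INTER_CUBIC) for n,b in(('scene',(285,130,435,250)),('side',(235,125,355,245)))]
cv2.imwrite('pics/crop1.png',np.hstack(cs))
E
```

```text
scene tab 73 med [0.4963 0.0189 0.1272] lo [ 0.4   -0.042  0.019] hi [0.507 0.024 0.142]
scene fin 70 med [ 0.5639 -0.405   0.0326] lo [ 0.532 -0.444  0.005] hi [ 0.577 -0.401  0.046]
fin dir -149.14151484664046 [0.0027935  0.01331384]
side tab 14 med [0.4913 0.016  0.1403] lo [0.483 0.01  0.138] hi [0.5   0.019 0.142]
side fin 84 med [ 0.5564 -0.4132  0.0433] lo [ 0.542 -0.415  0.024] hi [ 0.571 -0.406  0.049]
fin dir -176.46141429564818 [0.00065223 0.00670063]
scene stand foot? 963 med [0.5081 0.2643 0.0113] lo [0.447 0.207 0.008] hi [0.56  0.309 0.015]
0.03 20 [0.537 0.258 0.04 ] [0.482 0.057 0.032] [0.542 0.264 0.05 ]
0.05 21 [0.537 0.259 0.057] [0.531 0.251 0.05 ] [0.539 0.264 0.07 ]
0.07 22 [0.536 0.259 0.08 ] [0.533 0.252 0.071] [0.539 0.265 0.089]
0.09 24 [0.535 0.259 0.099] [0.527 0.251 0.09 ] [0.539 0.264 0.109]
0.11 21 [0.536 0.259 0.121] [0.532 0.251 0.111] [0.539 0.265 0.128]
0.13 22 [0.536 0.26  0.14 ] [0.53  0.252 0.13 ] [0.538 0.265 0.149]
0.15 43 [0.535 0.259 0.165] [0.456 0.252 0.151] [0.542 0.264 0.17 ]
0.17 74 [0.491 0.258 0.177] [0.442 0.251 0.17 ] [0.539 0.264 0
[... 279 characters left out ...]
9 0.249 0.04 ] [0.524 0.246 0.03 ] [0.536 0.26  0.05 ]
0.05 15 [0.529 0.25  0.06 ] [0.523 0.246 0.052] [0.534 0.256 0.066]
0.07 17 [0.529 0.25  0.078] [0.523 0.246 0.07 ] [0.537 0.257 0.087]
0.09 19 [0.53  0.251 0.099] [0.523 0.247 0.091] [0.536 0.256 0.109]
0.11 20 [0.528 0.252 0.121] [0.523 0.245 0.11 ] [0.535 0.257 0.129]
0.13 18 [0.529 0.251 0.14 ] [0.523 0.247 0.131] [0.536 0.258 0.149]
0.15 41 [0.498 0.252 0.166] [0.451 0.246 0.151] [0.536 0.26  0.17 ]
0.17 58 [0.504 0.252 0.176] [0.441 0.245 0.171] [0.534 0.258 0.188]
0.19 15 [0.527 0.251 0.193] [0.443 0.246 0.19 ] [0.536 0.259 0.196]
((532.7347412109375, 369.10382080078125), (364.6001892089844, 189.99790954589844), 81.64207458496094)
```

View pics/crop1.png

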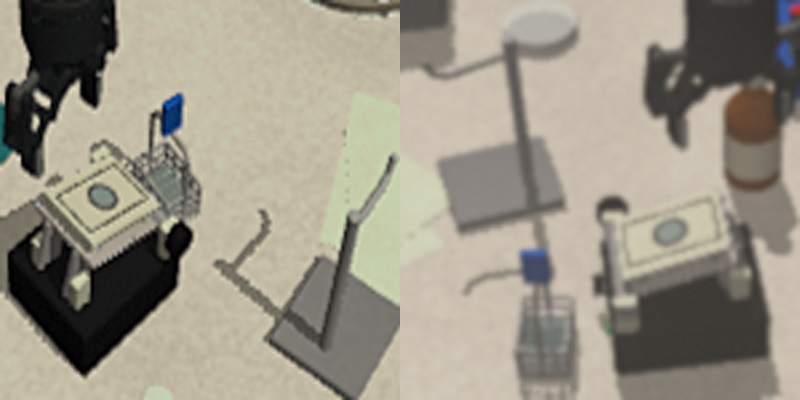

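```bash
python3 - <<'E'
from h import *
def show(t,P): print(t,len(P),'med',np.median(P,0).round(4),'lo',np.percentile(P,3,0).round(3),'hi',np.percentile(P,97,0).round(3))
c=calibration('wrist');print(c['origin'],rot(c['orientation']).round(3).tolist())
p,d,W=cloud('wrist');np.savez('wrist.npz',p=p,d=d,W=W);save('w1',p)
for n,box in(('scene',(285,165,365,240)),('side',(290,165,350,245))):
    z=np.load(n+'.npz');q=z['p'].astype(int);W=z['W']
    m=np.zeros((400,640),bool);m[box[1]:box[3],box[0]:box[2]]=1
    m&=(W[...,2]>.07)&(W[...,2]<.15)&(q.min(-1)>110)&(W[...,0]>.53)
    P=W[m]
    for i in range(6):
        cc=P.mean(0);u,s,v=np.linalg.svd(P-cc);nn=v[2]*np.sign(v[2,2]);r=(P-cc)@nn;P=P[abs(r)<max(.003,1.5*r.std())]
    show(n,P);print('normal',nn,'tilt',np.degrees(np.arccos(nn[2])),'az',np.degrees(np.arctan2(nn[1],nn[0])),'std',r.std())
    print(cv2.minAreaRect((P[:,:2]*1000).astype(np.float32)))
E
```

```text
[0.67526162 0.08296075 0.37311807] [[1.0, 0.0, 0.001], [-0.001, 0.947, 0.322], [-0.001, -0.322, 0.947]]
scene 488 med [0.6237 0.0144 0.1256] lo [ 0.572 -0.025  0.111] hi [0.67  0.053 0.139]
normal [-0.26876117  0.05823247  0.96144496] tilt 15.961860851061767 az 167.77469627740075 std 0.001365669215484972
((620.8842163085938, 13.929420471191406), (80.90470886230469, 103.5906982421875), 80.11811828613281)
side 548 med [0.6208 0.0079 0.1263] lo [ 0.571 -0.029  0.112] hi [0.666 0.05  0.139]
normal [-0.27425817  0.04128114  0.96076965] tilt 16.101963391633575 az 171.44013862985744 std 0.001432305475739301
((619.0723266601562, 11.29342269897461), (81.56178283691406, 99.83001708984375), 79.15797424316406)
```

View pics/w1.png

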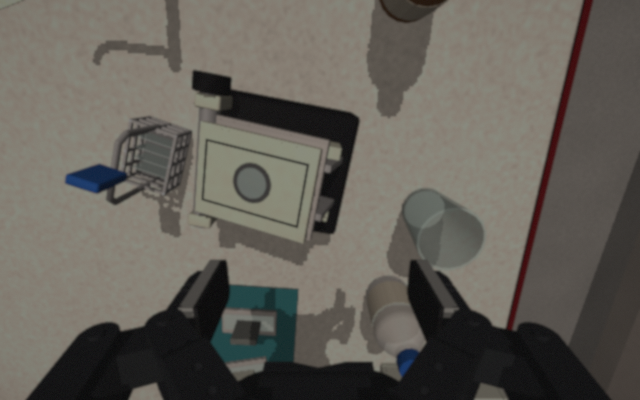

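Wrist view: the basket's tab is at (95,178) and the stage outline corners are near (203,140), (327,163), (305,227) and (202,207). The grey carrier is at (246,330).

```bash
python3 - <<'E'
from h import *
z=np.load('wrist.npz');p=z['p'].astype(int);W=z['W']
m=np.zeros((400,640),bool);m[165:192,62:128]=1
m&=(p[...,2]>p[...,0]+40)&np.isfinite(W[...,0])
T=W[m];print('tab',len(T),np.percentile(T,[2,50,98],axis=0).round(4).tolist())
top=T[T[:,2]>np.percentile(T[:,2],98)-.006];r=cv2.minAreaRect((top[:,:2]*1000).astype(np.float32));print('top',r)
# bar/legs
# stage outline
m=np.zeros((400,640),bool);m[128:235,196:325]=1
m&=np.isfinite(W[...,0]);S=(m&(p.min(-1)>110)&(W[...,2]>.1))
P=W[S]
for i in range(6):
    c=P.mean(0);u,s,v=np.linalg.svd(P-c,full_matrices=False);n=v[2]*np.sign(v[2,2]);r=(P-c)@n;P=P[abs(r)<max(.002,2*r.std())]
print('stage n',n,'tilt',np.degrees(np.arccos(n[2])),'uphill az',np.degrees(np.arctan2(-n[1],-n[0])),r.std())
up=np.array([0,0,1])-n*n[2];up/=np.linalg.norm(up);lat=np.cross(n,up)
r2=cv2.minAreaRect((np.c_[(P-c)@up,(P-c)@lat]*1000).astype(np.float32));print('plate rect',r2)
cc=c+up*r2[0][0]/1e3+lat*r2[0][1]/1e3;print('plate centre',cc)
g=p.mean(-1);D=(m&(g<95)&(abs((W-c)@n)<.006))
lab=cv2.connectedComponentsWithStats(D.astype(np.uint8),connectivity=8)
for i,s in enumerate(lab[2]):
    if i and s[4]>40:
        Q=W[lab[1]==i];r3=cv2.minAreaRect((np.c_[(Q-c)@up,(Q-c)@lat]*1000).astype(np.float32));print(s,r3,c+up*r3[0][0]/1e3+lat*r3[0][1]/1e3)
# hook yaw
for nm,box in(('scene',(360,170,440,250)),('side',(240,130,290,195))):
    z=np.load(nm+'.npz');V=z['W'][box[1]:box[3],box[0]:box[2]].reshape(-1,3);H=V[(V[:,2]>.158)&(V[:,0]<.525)&(V[:,0]>.43)&(V[:,1]>.24)&(V[:,1]<.275)]
    k=np.polyfit(H[:,0],H[:,1],1);print(nm,'hook slope deg',np.degrees(np.arctan(k[0])),'y at .466',np.polyval(k,.466))
    for a in np.arange(.436,.525,.008):
        q=H[abs(H[:,0]-a)<.004]
        if len(q):print(round(a,3),len(q),q[:,2].max().round(4),q[:,1].mean().round(4))
E
```

```text
tab 801 [[0.4828, 0.0108, 0.1092], [0.4949, 0.0179, 0.1349], [0.5051, 0.0224, 0.1416]]
top ((493.4046325683594, 16.075389862060547), (8.770088195800781, 25.215707778930664), 69.23719787597656)
stage n [-0.26766172  0.04834739  0.96229919] tilt 15.78290457369191 uphill az -10.238861663591257 0.000601239021016943
plate rect ((-2.7913665771484375, -2.9467620849609375), (78.97311401367188, 103.18116760253906), 89.79528045654297)
plate centre [0.62042081 0.01205146 0.12523565]
[202 139 107  89 588] ((-2.861309051513672, -3.4317893981933594), (54.78291320800781, 91.1911392211914), 89.89446258544922) [0.62026836 0.01158612 0.12521663]
[305 150  17  85 113] ((49.700843811035156, 0.037342071533203125), (71.31919860839844, 0.7657305598258972), 89.6846923828125) [0.67066004 0.0060092  0.13951317]
[233 163  38  40 557] ((-2.665132522583008, -3.360177993774414), (34.16264724731445, 33.28114700317383), 34.355796813964844) [0.62046686 0.01162303 0.12526998]
scene hook slope deg 0.8826735381590854 y at .466 0.2580032233056279
0.444 3 0.1878 0.2567
0.452 19 0.1886 0.2581
0.46 10 0.1769 0.2569
0.468 5 0.1683 0.2593
0.476 4 0.1716 0.2589
0.484 6 0.1732 0.2581
0.492 8 0.1757 0.2582
0.5 3 0.1747 0.2589
0.508 8 0.178 0.2583
0.524 2 0.19 0.2597
side hook slope deg -0.3948669477063809 y at .466 0.25360152601102354
0.444 9 0.1926 0.2523
0.452 9 0.1832 0.2536
0.46 5 0.171 0.2533
0.468 7 0.1691 0.2558
0.476 5 0.1715 0.2541
0.484 6 0.1712 0.254
0.492 6 0.1757 0.2541
0.5 5 0.1777 0.253
0.508 5 0.1766 0.253
0.516 8 0.181 0.254
0.524 8 0.1958 0.2516
```

```bash
python3 - <<'E'
from h import *
z=np.load('wrist.npz');p=z['p'].astype(int);W=z['W']
m=np.zeros((400,640),bool);m[160:195,60:130]=1
m&=(p[...,2]>p[...,0]+40)&np.isfinite(W[...,0])
T=W[m];
print(cv2.minAreaRect((T[(T[:,2]>.1)&(T[:,2]<.1395),:2]*1000).astype(np.float32)))
for a in np.arange(.104,.144,.004):
    q=T[abs(T[:,2]-a)<.002]
    if len(q)>8:
        k=np.polyfit(q[:,0],q[:,1],1);print(a.round(3),len(q),q[:,0].min().round(4),q[:,0].max().round(4),q.mean(0).round(4),np.degrees(np.arctan(k[0])).round(1))
# legs/bar and basket points
m[:]=0;m[115:215,100:192]=1
B=W[m];B=B[(B[:,2]>.05)&(B[:,2]<.115)&(B[:,0]<.55)];print(len(B),cv2.minAreaRect((B[B[:,2]<.099,:2]*1000).astype(np.float32)));
Q=B[(B[:,2]>.09)&(B[:,2]<.107)];print(len(Q),Q.min(0),Q.max(0));k=np.polyfit(Q[:,1],Q[:,0],1);print('bar yaw',-np.degrees(np.arctan(k[0])))
E
```

```text
((494.54229736328125, 16.58785057067871), (7.647181034088135, 23.61248207092285), 72.09835815429688)
0.108 29 0.4862 0.5052 [0.4958 0.0189 0.1089] -20.4
0.112 52 0.4863 0.5053 [0.4964 0.0187 0.1121] -20.1
0.116 55 0.4857 0.5047 [0.4952 0.0192 0.1162] -19.8
0.12 53 0.4857 0.5054 [0.4967 0.0186 0.12  ] -20.0
0.124 63 0.486 0.5057 [0.4963 0.0188 0.1241] -20.4
0.128 66 0.4852 0.5063 [0.4959 0.0189 0.128 ] -20.3
0.132 69 0.4856 0.5067 [0.496  0.0188 0.132 ] -20.3
0.136 72 0.4843 0.5053 [0.4953 0.0191 0.1362] -19.2
0.14 341 0.481 0.5063 [0.4936 0.0162 0.1403] -16.5
985 ((493.2696838378906, 15.615415573120117), (74.3558120727539, 6.1372270584106445), 69.81315612792969)
545 [ 0.48098525 -0.01890288  0.09006349] [0.507749   0.05044054 0.10694306]
bar yaw -18.518596574154813
```

{"op": "jog_arm", "data": {
  "translation": [
    [-20, 2, 0],
    [-20, 2, 0],
    [-20, 2, 0],
    [-20, 2, 0],
    [-20, 2, 0]
  ],
  "dr": [
    [0, 0, 7],
    [0, 0, 7],
    [0, 0, 7],
    [0, 0, 7],
    [0, 0, 7]
  ],
  "grip": [100, 100, 100, 100, 100],
  "force": 40
}}

```text
t: 0.57
position: [0.5738, 0.0101, 0.231]
tool_rot: [-1.442, -2.791, 0.001]
wrist_force: [1.1, 0.5, 0.5]
gripper_width: 0.0853
grip_force: 0.0
```

{"op": "jog_arm", "data": {
  "translation": [
    [-20, 1, 0],
    [-20, 1, 0],
    [-20, 1, 0],
    [-20, 2, 0],
    [0, 1, 0]
  ],
  "dr": [
    [0, 0, 7],
    [0, 0, 7],
    [0, 0, 7],
    [0, 0, 7],
    [0, 0, 7]
  ],
  "grip": [100, 100, 100, 100, 100]
}}

```text
t: 0.98
position: [0.4919, 0.0159, 0.2312]
tool_rot: [-0.536, -3.094, 0.001]
wrist_force: [1.4, -0.1, 0.9]
gripper_width: 0.0853
grip_force: 0.0
```

{"op": "jog_arm", "data": {
  "translation": [
    [0, 0, -10],
    [0, 0, -15],
    [0, 0, -10],
    [0, 0, 0],
    [0, 0, 0]
  ],
  "dr": [
    [0, 0, 0],
    [0, 0, 0],
    [0, 0, 0],
    [0, 0, 0],
    [0, 0, 0]
  ],
  "grip": [100, 100, 100, 100, 100]
}}

```text
t: 1.4
position: [0.4948, 0.0159, 0.1955]
tool_rot: [-0.548, -3.092, 0.001]
wrist_force: [-0.2, 0.1, -0.2]
gripper_width: 0.0853
grip_force: 0.0
```

{"op": "jog_arm", "data": {
  "translation": [
    [0, 0, -20],
    [0, 0, -20],
    [0, 0, -20],
    [0, 0, -15],
    [0, 0, -9]
  ],
  "dr": [
    [0, 0, 0],
    [0, 0, 0],
    [0, 0, 0],
    [0, 0, 0],
    [0, 0, 0]
  ],
  "grip": [100, 100, 100, 100, 100]
}}

```text
t: 1.82
position: [0.4948, 0.016, 0.1111]
tool_rot: [-0.547, -3.092, 0.0]
wrist_force: [0.2, 0.3, 0.8]
gripper_width: 0.0852
grip_force: 0.0
```

{"op": "jog_arm", "data": {
  "translation": [
    [0, 0, 0],
    [0, 0, 0],
    [0, 0, 0],
    [0, 0, 0],
    [0, 0, 0]
  ],
  "dr": [
    [0, 0, 0],
    [0, 0, 0],
    [0, 0, 0],
    [0, 0, 0],
    [0, 0, 0]
  ],
  "grip": [0, 0, 0, 0, 0]
}}

```text
t: 2.23
position: [0.4955, 0.016, 0.1131]
tool_rot: [0.546, 3.093, 0.0]
wrist_force: [-0.8, 0.2, -0.6]
gripper_width: 0.0255
grip_force: 0.0
```

{"op": "jog_arm", "data": {
  "translation": [
    [0, 0, 0],
    [0, 0, 0],
    [0, 0, 0],
    [0, 0, 0],
    [0, 0, 0]
  ],
  "dr": [
    [0, 0, 0],
    [0, 0, 0],
    [0, 0, 0],
    [0, 0, 0],
    [0, 0, 0]
  ],
  "grip": [0, 0, 0, 0, 0]
}}

```text
t: 2.65
position: [0.4951, 0.0159, 0.1125]
tool_rot: [0.546, 3.094, -0.0]
wrist_force: [-1.7, -1.2, 5.3]
gripper_width: 0.0082
grip_force: 45.4
```

{"op": "jog_arm", "data": {
  "translation": [
    [0, 0, 15],
    [0, 0, 20],
    [0, 0, 25],
    [0, 0, 25],
    [0, 0, 20]
  ],
  "dr": [
    [0, 0, 0],
    [0, 0, 0],
    [0, 0, 0],
    [0, 0, 0],
    [0, 0, 0]
  ],
  "grip": [0, 0, 0, 0, 0]
}}

```text
t: 3.07
position: [0.495, 0.0161, 0.2189]
tool_rot: [0.546, 3.093, 0.0]
wrist_force: [-0.4, 0.6, -0.4]
gripper_width: 0.0082
grip_force: 44.5
```

{"op": "jog_arm", "data": {
  "translation": [
    [-6, 15, 0],
    [-9, 25, 0],
    [-10, 30, 0],
    [-10, 30, 0],
    [-10, 30, 0]
  ],
  "dr": [
    [0, 0, 2],
    [0, 0, 2],
    [0, 0, 2],
    [0, 0, 2],
    [0, 0, 2]
  ],
  "grip": [0, 0, 0, 0, 0]
}}

```text
t: 3.48
position: [0.4488, 0.1474, 0.2169]
tool_rot: [-0.271, -3.129, 0.0]
wrist_force: [2.0, 1.2, -1.7]
gripper_width: 0.0078
grip_force: 44.5
```

{"op": "jog_arm", "data": {
  "translation": [
    [-10, 30, 0],
    [-10, 30, 0],
    [-9, 25, 0],
    [-8, 15, 0],
    [-8, 10, 0]
  ],
  "dr": [
    [0, 0, 2],
    [0, 0, 2],
    [0, 0, 2],
    [0, 0, 2],
    [0, 0, 2]
  ],
  "grip": [0, 0, 0, 0, 0]
}}

```text
t: 3.9
position: [0.4037, 0.2577, 0.2168]
tool_rot: [0.007, -3.141, 0.0]
wrist_force: [-0.1, 0.0, -0.7]
gripper_width: 0.0083
grip_force: 44.5
```

```bash
python3 - <<'E'
from h import *
s=observe();print(s['position'],s['joints'].round(2),s['wrist_force'])
p,d,W=cloud('wrist');np.savez('wrist2.npz',p=p,d=d,W=W)
q,d,V=cloud('scene');np.savez('scene2.npz',p=q,d=d,W=V)
cv2.imwrite('pics/c2.png',np.hstack([cv2.resize(p,(440,275)),cv2.resize(q[130:255,330:480],(330,275),interpolation=cv2.INTER_CUBIC)])[...,::-1])
E
```

```text
[0.40374475 0.25767862 0.21680519] [-0.34  0.14 -0.39  2.03  0.07  0.98  0.81] [-0.05872665  0.01770341 -0.68624296]
```

View pics/c2.png

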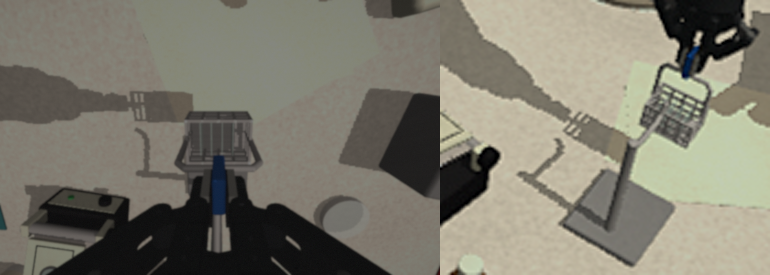

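The wrist and scene crops show the bail window in front of the hook tip and lined up with it. The hook is clear above the basket rim.

{"op": "jog_arm", "data": {
  "translation": [
    [8, -2, 0],
    [14, 0, 0],
    [15, 0, 0],
    [15, 0, 0],
    [10, 0, 0]
  ],
  "dr": [
    [0, 0, 0],
    [0, 0, 0],
    [0, 0, 0],
    [0, 0, 0],
    [0, 0, 0]
  ],
  "grip": [0, 0, 0, 0, 0]
}}

```text
t: 4.42
position: [0.47, 0.2523, 0.2171]
tool_rot: [0.005, 3.141, -0.001]
wrist_force: [0.5, -0.5, -2.2]
gripper_width: 0.0084
grip_force: 44.5
```

{"op": "jog_arm", "data": {
  "translation": [
    [0, 0, -6],
    [0, 0, -8],
    [0, 0, -7],
    [0, 0, -5],
    [0, 0, -2]
  ],
  "dr": [
    [0, 0, 0],
    [0, 0, 0],
    [0, 0, 0],
    [0, 0, 0],
    [0, 0, 0]
  ],
  "grip": [0, 0, 0, 0, 0]
}}

```text
t: 4.83
position: [0.4676, 0.254, 0.1888]
tool_rot: [0.0, 3.14, 0.001]
wrist_force: [8.7, -0.2, 3.3]
gripper_width: 0.0083
grip_force: 45.1
```

{"op": "jog_arm", "data": {
  "translation": [
    [0, 0, -2],
    [0, 0, 0],
    [0, 0, -1],
    [0, 0, -1],
    [0, 0, 0]
  ],
  "dr": [
    [0, 0, 0],
    [0, 0, 0],
    [0, 0, 0],
    [0, 0, 0],
    [0, 0, 0]
  ],
  "grip": [0, 0, 0, 0, 0]
}}

```text
t: 5.25
position: [0.4686, 0.2544, 0.1862]
tool_rot: [0.0, 3.138, 0.002]
wrist_force: [9.5, -1.0, 5.8]
gripper_width: 0.0084
grip_force: 45.8
```

{"op": "jog_arm", "data": {
  "translation": [
    [2, 0, 0],
    [2, 0, 0],
    [0, 0, 0],
    [0, 0, 0],
    [0, 0, 0]
  ],
  "dr": [
    [0, 0, 0],
    [0, 0, 0],
    [0, 0, 0],
    [0, 0, 0],
    [0, 0, 0]
  ],
  "grip": [0, 0, 0, 0, 0]
}}

```text
t: 5.67
position: [0.4709, 0.2539, 0.1851]
tool_rot: [0.0, -3.141, 0.0]
wrist_force: [1.8, 0.2, 0.2]
gripper_width: 0.0085
grip_force: 44.8
```

```bash
python3 - <<'E'
from h import *
s=observe();print(s['position'],s['wrist_force'],s['torque'])
p,d,W=cloud('wrist')
q,d,V=cloud('side')
cv2.imwrite('pics/c3.png',np.hstack([cv2.resize(p,(440,275)),cv2.resize(q[115:215,215:335],(330,275),interpolation=cv2.INTER_CUBIC)])[...,::-1])
E
```

```text
[0.47086594 0.2539106  0.18508972] [1.82218334 0.17016472 0.17501899] [ 0.03563762 -0.56913283 -0.02402887]
```

View pics/c3.png

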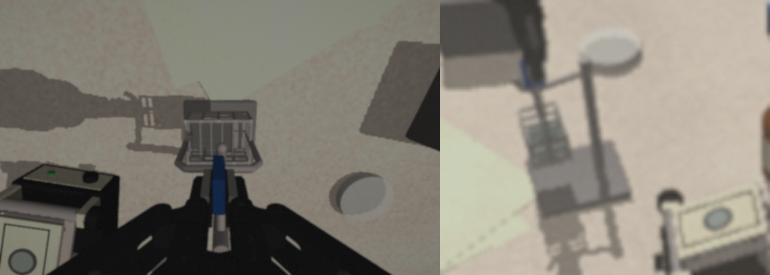

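The crops show the bar over the hook, with the tip to the left of the tab and the basket hanging below the hook. I'll settle it and release.

{"op": "jog_arm", "data": {
  "translation": [
    [0, 0, -1],
    [0, 0, -1],
    [0, 0, 0],
    [0, 0, 0],
    [0, 0, 0]
  ],
  "dr": [
    [0, 0, 0],
    [0, 0, 0],
    [0, 0, 0],
    [0, 0, 0],
    [0, 0, 0]
  ],
  "grip": [0, 0, 0, 0, 0]
}}

```text
t: 6.18
position: [0.4711, 0.2541, 0.1843]
tool_rot: [0.0, 3.141, 0.0]
wrist_force: [-2.3, -2.7, 18.3]
gripper_width: 0.0082
grip_force: 47.5
```

{"op": "jog_arm", "data": {
  "translation": [
    [0, 0, 0.7],
    [0, 0, 0],
    [0, 0, 0],
    [0, 0, 0],
    [0, 0, 0]
  ],
  "dr": [
    [0, 0, 0],
    [0, 0, 0],
    [0, 0, 0],
    [0, 0, 0],
    [0, 0, 0]
  ],
  "grip": [0, 15, 15, 25, 30]
}}

```text
t: 6.6
position: [0.4707, 0.2539, 0.1837]
tool_rot: [0.0, -3.141, 0.0]
wrist_force: [-0.5, -0.2, 1.3]
gripper_width: 0.0256
grip_force: 0.0
```

{"op": "jog_arm", "data": {
  "translation": [
    [0, 0, 0],
    [0, 0, 0],
    [0, 0, 0],
    [0, 0, 0],
    [0, 0, 5]
  ],
  "dr": [
    [0, 0, 0],
    [0, 0, 0],
    [0, 0, 0],
    [0, 0, 0],
    [0, 0, 0]
  ],
  "grip": [40, 50, 60, 60, 60]
}}

```text
t: 7.02
position: [0.4706, 0.2537, 0.1884]
tool_rot: [-0.0, -3.14, 0.001]
wrist_force: [-0.5, -0.1, 0.1]
gripper_width: 0.0512
grip_force: 0.0
```

{"op": "jog_arm", "data": {
  "translation": [
    [0, 0, 10],
    [0, 0, 20],
    [0, 0, 20],
    [0, 0, 20],
    [0, 0, 15]
  ],
  "dr": [
    [0, 0, 0],
    [0, 0, 0],
    [0, 0, 0],
    [0, 0, 0],
    [0, 0, 0]
  ],
  "grip": [60, 60, 60, 60, 60]
}}

```text
t: 7.43
position: [0.4712, 0.2543, 0.2768]
tool_rot: [-0.0, 3.14, 0.002]
wrist_force: [1.2, 0.4, -0.4]
gripper_width: 0.0513
grip_force: 0.0
```

```bash
python3 - <<'E'
from h import *
s=observe();print(s['position'],s['joints'].round(2),s['wrist_force'])
p,d,W=cloud('wrist')
q,d,V=cloud('side')
cv2.imwrite('pics/c4.png',np.hstack([cv2.resize(p,(440,275)),cv2.resize(q[115:215,215:335],(330,275),interpolation=cv2.INTER_CUBIC)])[...,::-1])
E
```

```text
[0.47123403 0.2543068  0.27675681] [-0.3   0.18 -0.36  1.85  0.07  1.13  0.89] [ 1.1778768   0.42003647 -0.38122717]
```

View pics/c4.png

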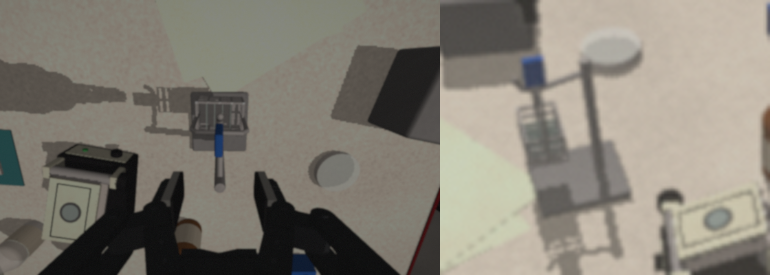

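The basket hangs freely with its tab upright on the hook: at (219,140) in the wrist view and at (533,70) in the side crop. Next is the orange carrier.

{"op": "jog_arm", "data": {
  "translation": [
    [2, -20, 0],
    [2, -32, 0],
    [2, -35, 0],
    [2, -35, 0],
    [2, -35, 0]
  ],
  "dr": [
    [0, 0, 0],
    [0, 0, 0],
    [0, 0, 0],
    [0, 0, 0],
    [0, 0, 0]
  ],
  "grip": [50, 50, 50, 50, 50]
}}

```text
t: 7.95
position: [0.4806, 0.0955, 0.2742]
tool_rot: [-0.001, 3.141, 0.0]
wrist_force: [0.8, -0.1, -0.1]
gripper_width: 0.0425
grip_force: 0.0
```

{"op": "jog_arm", "data": {
  "translation": [
    [2, -35, 0],
    [2, -35, 0],
    [2, -35, 0],
    [2, -35, 0],
    [2, -35, 0]
  ],
  "dr": [
    [0, 0, 0],
    [0, 0, 0],
    [0, 0, 0],
    [0, 0, 0],
    [0, 0, 0]
  ],
  "grip": [50, 50, 50, 50, 50]
}}

```text
t: 8.37
position: [0.4906, -0.0798, 0.2744]
tool_rot: [0.0, 3.141, -0.0]
wrist_force: [1.2, 0.8, 0.6]
gripper_width: 0.0428
grip_force: 0.0
```

{"op": "jog_arm", "data": {
  "translation": [
    [2, -35, 0],
    [2, -35, 0],
    [2, -35, 0],
    [2, -35, 0],
    [2, -35, 0]
  ],
  "dr": [
    [0, 0, 0],
    [0, 0, 0],
    [0, 0, 0],
    [0, 0, 0],
    [0, 0, 0]
  ],
  "grip": [50, 50, 50, 50, 50]
}}

```text
t: 8.78
position: [0.5006, -0.2547, 0.2743]
tool_rot: [-0.0, 3.141, -0.0]
wrist_force: [1.2, 0.7, 0.5]
gripper_width: 0.0425
grip_force: 0.0
```

{"op": "jog_arm", "data": {
  "translation": [
    [2, -35, 0],
    [2, -35, 0],
    [2, -35, 0],
    [2, -30, 0],
    [2, -10, 0]
  ],
  "dr": [
    [0, 0, 0],
    [0, 0, 0],
    [0, 0, 0],
    [0, 0, 0],
    [0, 0, 0]
  ],
  "grip": [50, 50, 50, 50, 50]
}}

```text
t: 9.2
position: [0.5095, -0.4027, 0.2737]
tool_rot: [-0.007, -3.141, 0.002]
wrist_force: [-0.2, 0.2, 0.3]
gripper_width: 0.0428
grip_force: 0.0
```

```bash
python3 - <<'E'
from h import *
s=observe();print(s['position'],s['joints'].round(2),s['wrist_force'])
p,d,W=cloud('wrist');np.savez('w5.npz',p=p,d=d,W=W);save('w5',p)
q=p.astype(int);r,g,b=q[...,0],q[...,1],q[...,2]
m=(r>b+50)&(r>g+30)&(W[...,2]>.012)&(W[...,2]<.07)&(W[...,1]<-.36)&(W[...,0]<.65);T=W[m]
print(len(T),np.percentile(T,[2,50,98],axis=0).round(4).tolist())
top=T[T[:,2]>np.percentile(T[:,2],98)-.005]
for P in(T,top):
  P=P[np.linalg.norm(P[:,:2]-np.median(P[:,:2],0),axis=1)<.03]
  print(len(P),cv2.minAreaRect((P[:,:2]*1000).astype(np.float32)))
c=np.median(T,0)
m=(abs(W[...,0]-c[0])<.06)&(abs(W[...,1]-c[1])<.045)&(W[...,2]>.0065)&(W[...,2]<.02);P=W[m]
print('plate',len(P),np.median(P[:,2]),cv2.minAreaRect((P[:,:2]*1000).astype(np.float32)))
E
```

```text
[ 0.50949339 -0.40268262  0.27373839] [ 0.48  0.35  0.12  1.62 -0.04  1.17  2.17] [-0.15925182  0.18798499  0.28932192]
173 [[0.542, -0.4145, 0.0433], [0.5571, -0.4107, 0.0457], [0.5747, -0.4059, 0.0471]]
173 ((558.3681030273438, -410.3686218261719), (33.053348541259766, 8.248294830322266), 2.8908169269561768)
170 ((558.3681030273438, -410.3686218261719), (33.053348541259766, 8.248294830322266), 2.8908169269561768)
plate 1330 0.008967114436775309 ((557.8781127929688, -417.9491271972656), (63.32070541381836, 79.8903579711914), 84.98684692382812)
```

View pics/w5.png

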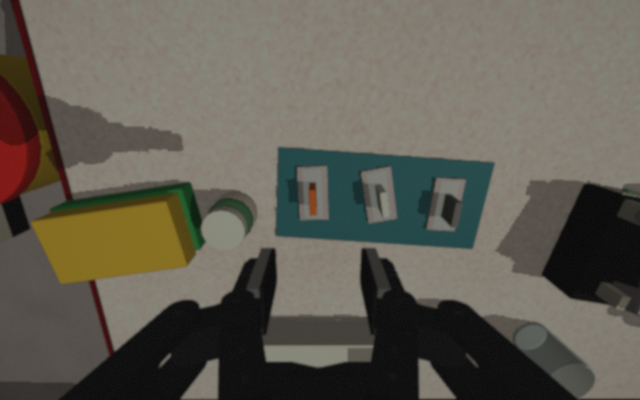

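The wrist view shows the orange fin at (313,200), the white one at (382,200) and the grey one at (450,208). The jar at (228,220) is about 70 mm away from the orange carrier.

{"op": "jog_arm", "data": {
  "translation": [
    [12, -2, -20],
    [12, -2, -30],
    [12, -2, -30],
    [10, -2, -30],
    [3, 0, -30]
  ],
  "dr": [
    [0, 0, 1],
    [0, 0, 1],
    [0, 0, 1],
    [0, 0, 0],
    [0, 0, 0]
  ],
  "grip": [50, 50, 50, 50, 50]
}}

```text
t: 9.67
position: [0.5616, -0.4047, 0.1326]
tool_rot: [-0.085, 3.14, 0.001]
wrist_force: [-0.1, -0.0, 0.1]
gripper_width: 0.0429
grip_force: 0.0
```

{"op": "jog_arm", "data": {
  "translation": [
    [0, 0, -30],
    [0, 0, -20],
    [0, 0, 0],
    [0, 0, 0],
    [0, 0, 0]
  ],
  "dr": [
    [0, 0, 0],
    [0, 0, 0],
    [0, 0, 0],
    [0, 0, 0],
    [0, 0, 0]
  ],
  "grip": [50, 50, 50, 50, 50]
}}

```text
t: 10.08
position: [0.5607, -0.4061, 0.0857]
tool_rot: [-0.082, 3.139, -0.001]
wrist_force: [-0.3, 0.1, -0.1]
gripper_width: 0.0424
grip_force: 0.0
```

```bash
python3 - <<'E'
from h import *
s=observe();print(s['position'],s['tool_rot'],R.from_rotvec(s['tool_rot']).as_matrix().round(4).tolist())
p,d,W=cloud('wrist');np.savez('w6.npz',p=p,d=d,W=W)
q=p.astype(int);r,g,b=q[...,0],q[...,1],q[...,2]
m=(r>b+50)&(r>g+30)&(W[...,2]>.012)&(W[...,2]<.07)&(W[...,1]<-.36)&(W[...,0]<.65);T=W[m]
print(len(T),np.percentile(T,[2,50,98],axis=0).round(4).tolist())
top=T[T[:,2]>.042];print(cv2.minAreaRect((top[:,:2]*1000).astype(np.float32)))
E
```

```text
[ 0.56074447 -0.40612813  0.08569217] [-8.23992642e-02  3.13903918e+00 -1.25554612e-03] [[-0.9986, -0.0525, 0.0015], [-0.0525, 0.9986, -0.0008], [-0.0015, -0.0008, -1.0]]
759 [[0.5418, -0.4144, 0.0206], [0.5546, -0.4106, 0.0456], [0.5746, -0.4065, 0.0469]]
((558.4306640625, -410.52850341796875), (33.854034423828125, 8.345231056213379), 2.2380292415618896)
```

{"op": "jog_arm", "data": {
  "translation": [
    [-2, -4, -5],
    [0, 0, -20],
    [0, 0, -20],
    [0, 0, -16],
    [0, 0, -8]
  ],
  "dr": [
    [0, 0, 0],
    [0, 0, 0],
    [0, 0, 0],
    [0, 0, 0],
    [0, 0, 0]
  ],
  "grip": [50, 50, 50, 50, 50]
}}

```text
t: 10.55
position: [0.5574, -0.41, 0.0139]
tool_rot: [0.082, -3.14, -0.001]
wrist_force: [0.0, -0.1, -1.0]
gripper_width: 0.0426
grip_force: 0.0
```

{"op": "jog_arm", "data": {
  "translation": [
    [0, 0, 0],
    [0, 0, 0],
    [0, 0, 0],
    [0, 0, 0],
    [0, 0, 0]
  ],
  "dr": [
    [0, 0, 0],
    [0, 0, 0],
    [0, 0, 0],
    [0, 0, 0],
    [0, 0, 0]
  ],
  "grip": [40, 30, 20, 10, 0],
  "force": 60
}}

```text
t: 10.97
position: [0.5587, -0.4106, 0.0165]
tool_rot: [-0.082, 3.139, -0.002]
wrist_force: [-1.2, 1.3, 7.1]
gripper_width: 0.0078
grip_force: 59.4
```

{"op": "jog_arm", "data": {
  "translation": [
    [0, 0, 0],
    [0, 0, 0],
    [0, 0, 0],
    [0, 0, 0],
    [0, 0, 0]
  ],
  "dr": [
    [0, 0, 0],
    [0, 0, 0],
    [0, 0, 0],
    [0, 0, 0],
    [0, 0, 0]
  ],
  "grip": [0, 0, 0, 0, 0]
}}

```text
t: 11.38
position: [0.5586, -0.4106, 0.0165]
tool_rot: [-0.082, 3.139, -0.002]
wrist_force: [0.1, 1.2, 6.4]
gripper_width: 0.0079
grip_force: 59.4
```

```bash
python3 - <<'E'
from h import *
s=observe();print(s['position'],R.from_rotvec(s['tool_rot']).as_matrix().round(4).tolist(),s['wrist_force'],s['torque'])
E
```

```text
[ 0.55864162 -0.41063034  0.01650651] [[-0.9986, -0.0522, 0.0017], [-0.0522, 0.9986, -0.0012], [-0.0017, -0.0013, -1.0]] [0.0691315  1.21081369 6.36449711] [0.13017595 0.17637343 0.00017753]
```

{"op": "jog_arm", "data": {
  "translation": [
    [0, 0, 15],
    [0, 0, 30],
    [0, 0, 40],
    [0, 0, 40],
    [0, 0, 40]
  ],
  "dr": [
    [0, 0, 0],
    [0, 0, 0],
    [0, 0, 0],
    [0, 0, 0],
    [0, 0, 0]
  ],
  "grip": [0, 0, 0, 0, 0]
}}

```text
t: 11.8
position: [0.5576, -0.4099, 0.1833]
tool_rot: [-0.082, 3.14, -0.001]
wrist_force: [0.3, -0.5, -1.7]
gripper_width: 0.0075
grip_force: 58.5
```

{"op": "jog_arm", "data": {
  "translation": [
    [3, 15, 20],
    [3, 30, 10],
    [4, 33, 0],
    [4, 33, 0],
    [4, 33, 0]
  ],
  "dr": [
    [0, 0, -2.6],
    [0, 0, -2.6],
    [0, 0, -2.7],
    [0, 0, -2.7],
    [0, 0, -2.6]
  ],
  "grip": [0, 0, 0, 0, 0]
}}

```text
t: 12.22
position: [0.5759, -0.2647, 0.2119]
tool_rot: [0.284, 3.127, -0.0]
wrist_force: [1.4, -0.4, -1.5]
gripper_width: 0.0079
grip_force: 58.5
```

{"op": "jog_arm", "data": {
  "translation": [
    [4, 33, 0],
    [4, 33, 0],
    [4, 33, 0],
    [4, 33, 0],
    [4, 33, 0]
  ],
  "dr": [
    [-0.6, -3.1, 0],
    [-0.6, -3.1, 0],
    [-0.5, -3.1, 0],
    [-0.5, -3.1, 0],
    [-0.6, -3.1, 0]
  ],
  "grip": [0, 0, 0, 0, 0]
}}

```text
t: 12.63
position: [0.596, -0.0995, 0.2119]
tool_rot: [0.255, 2.852, -0.034]
wrist_force: [1.0, -0.1, -0.8]
gripper_width: 0.0083
grip_force: 58.5
```

{"op": "jog_arm", "data": {
  "translation": [
    [4, 33, 0],
    [4, 33, 0],
    [4, 30, 0],
    [0, 19, 0],
    [0, 0, 0]
  ],
  "dr": [
    [0, 0, 0],
    [0, 0, 0],
    [0, 0, 0],
    [0, 0, 0],
    [0, 0, 0]
  ],
  "grip": [0, 0, 0, 0, 0]
}}

```text
t: 13.05
position: [0.6082, 0.0191, 0.2115]
tool_rot: [0.248, 2.855, -0.032]
wrist_force: [-0.3, 0.4, -1.3]
gripper_width: 0.0079
grip_force: 58.6
```

```bash
python3 - <<'E'
from h import *
s=observe();M=rot(s['tool_rot']);print(s['position'],s['joints'].round(2),s['wrist_force'],s['gripper_width'])
p,d,W=cloud('wrist');np.savez('w7.npz',p=p,d=d,W=W)
q,d,V=cloud('side')
cv2.imwrite('pics/c7.png',np.hstack([cv2.resize(p,(440,275)),cv2.resize(q[115:255,245:405],(330,275),interpolation=cv2.INTER_CUBIC)])[...,::-1])
C=np.array([.6203,.0117,.1252]);n=np.array([-.2677,.0483,.9623]);n/=np.linalg.norm(n)
lat=np.cross([0,0,1],-n);lat=np.cross(n,np.array([0,0,1])-n*n[2]);lat/=np.linalg.norm(lat)
T=np.c_[np.cross(lat,-n),lat,-n]
print('dr',np.degrees(R.from_matrix(T@M.T).as_rotvec()).round(2));dp=C+n*.0425-s['position'];print('to +30mm',(dp*1000).round(1),'n',n)
E
```

```text
[0.60815194 0.01908777 0.21149972] [-0.2   0.21  0.01  1.99  0.15  0.69  1.1 ] [-0.33182271  0.41901874 -1.27826827] 0.007875146261857497
dr [-0.07  0.06 -0.33]
to +30mm [  0.8  -5.3 -45.4] n [-0.26769766  0.04829958  0.96229159]
```

View pics/c7.png

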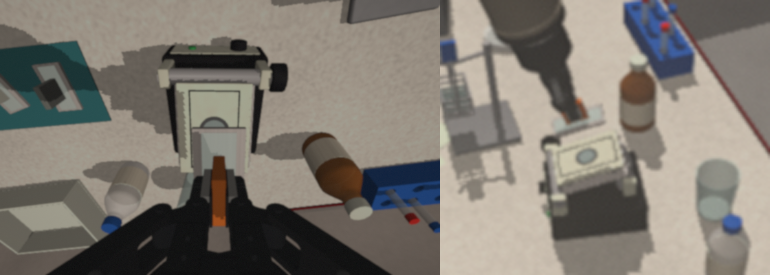

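The wrist crop shows the carrier held square above the lower-middle of the stage outline. I'll measure the carrier against the stage in this same image.

```bash
python3 - <<'E'
from h import *
z=np.load('w7.npz');p=z['p'].astype(int);W=z['W']
s=observe();M=rot(s['tool_rot']);t=s['position']
C=np.array([.6203,.0117,.1252]);n=np.array([-.2677,.0483,.9623]);n/=np.linalg.norm(n)
lat=np.cross(n,np.array([0,0,1])-n*n[2]);lat/=np.linalg.norm(lat);up=np.cross(lat,n)
def fit(P,k=2):
    for i in range(8):
        c=P.mean(0);v=np.linalg.svd(P-c,full_matrices=False)[2];m=v[2]*np.sign(v[2,2]);r=(P-c)@m;P=P[abs(r)<max(.0015,k*r.std())]
    return P,c,m,r.std()
L=np.stack([(W-C)@up,(W-C)@lat,(W-C)@n],-1)
S=(abs(L[...,2])<.006)&(abs(L[...,1])<.04)&(L[...,0]>-.052)&(L[...,0]<.052)&(p.min(-1)>90)
P,c,m,sd=fit(W[S]);print('stage',len(P),m,'tilt',np.degrees(np.arccos(m[2])),'az',np.degrees(np.arctan2(-m[1],-m[0])),sd,'h at C',((c-C)@m))
# outline
D=(abs(L[...,2])<.006)&(abs(L[...,1])<.034)&(L[...,0]>-.049)&(p.mean(-1)<85);Q=L[D]*1000
for nm,q in(('low',Q[(abs(Q[:,0]+45)<4)&(abs(Q[:,1])<22)]),('left',Q[(abs(Q[:,1]-27)<4)&(Q[:,0]<-10)]),('right',Q[(abs(Q[:,1]+27)<4)&(Q[:,0]<-10)])):
    print(nm,len(q),np.median(q,0) if len(q) else '')
# carrier in tool frame
K=(W-t)@M*1000   # tool x,y,z mm
A=(K[...,2]>0)&(K[...,2]<16)&(abs(K[...,1])<24)&(abs(K[...,0])<45)
q=K[A];P,c,m,sd=fit(q/1000);P=P*1000
print('carrier top normal(tool)',m,'z',c[2]*1000,sd,len(P));print(cv2.minAreaRect(P[:,:2].astype(np.float32)),np.percentile(P,[1,99],axis=0).round(1).tolist())
E
```

```text
stage 7542 [-0.26705359  0.04895892  0.96243722] tilt 15.753802445906365 az -10.388669330634233 0.000625957354126748 h at C 0.0002694338290958368
low 0 
left 7 [-43.34518874  25.88089935   0.68141454]
right 5 [-43.76741681 -25.77745865   0.81039981]
carrier top normal(tool) [2.32359029e-04 4.75718890e-03 9.99988658e-01] z 7.023321895943215 0.0006153794223949719 4362
((17.9608097076416, 4.254316329956055), (39.56894302368164, 41.28453826904297), 89.69219970703125) [[0.2, -15.1, 5.7], [38.0, 23.6, 8.4]]
```

The carrier is parallel to the tool (0.3°), and the stage re-measures the same. The apparent 4 mm y offset comes from the arm still settling when the picture was taken. Descending now.

{"op": "jog_arm", "data": {
  "translation": [
    [0, 0, -10],
    [0, 0, -15],
    [0, 0, -15],
    [0, 0, -6],
    [0, 0, 0]
  ],
  "dr": [
    [0, 0, 0],
    [0, 0, 0],
    [0, 0, 0],
    [0, 0, 0],
    [0, 0, 0]
  ],
  "grip": [0, 0, 0, 0, 0]
}}

```text
t: 13.57
position: [0.6069, 0.0126, 0.1623]
tool_rot: [0.257, 2.859, -0.037]
wrist_force: [0.8, 0.1, -1.2]
gripper_width: 0.0082
grip_force: 58.6
```

{"op": "jog_arm", "data": {
  "translation": [
    [0, 0, 0],
    [0, 0, 0],
    [0, 0, 0],
    [0, 0, 0],
    [0, 0, 0]
  ],
  "dr": [
    [0, 0, 0],
    [0, 0, 0],
    [0, 0, 0],
    [0, 0, 0],
    [0, 0, 0]
  ],
  "grip": [0, 0, 0, 0, 0]
}}

```text
t: 13.98
position: [0.6082, 0.014, 0.1645]
tool_rot: [0.255, 2.855, -0.035]
wrist_force: [-0.1, 0.8, -1.1]
gripper_width: 0.0083
grip_force: 58.6
```

```bash
cat > m.py <<'E'
from h import *
s=observe();M=rot(s['tool_rot']);t=s['position']
p,d,W=cloud('wrist');p=p.astype(int)
C=np.array([.6203,.0117,.1252]);n=np.array([-.2677,.0483,.9623]);n/=np.linalg.norm(n)
lat=np.cross(n,np.array([0,0,1])-n*n[2]);lat/=np.linalg.norm(lat);up=np.cross(lat,n)
T=np.c_[np.cross(lat,-n),lat,-n]
print('dr',np.degrees(R.from_matrix(T@M.T).as_rotvec()).round(2));print('pos',t,'in stage frame mm',((t-C)@np.c_[up,lat,n]*1000).round(1),'F',s['wrist_force'].round(1),'Fn',s['wrist_force']@n)
K=(W-t)@M*1000
A=(K[...,2]>4)&(K[...,2]<10)&(abs(K[...,1])<30)&(abs(K[...,0])<45)
q=K[A];print('carrier y,x',np.percentile(q,[1,50,99],axis=0).round(1).tolist())
L=np.stack([(W-C)@up,(W-C)@lat,(W-C)@n],-1)*1000
S=(abs(L[...,2])<5)&(abs(L[...,1])<45)&(L[...,0]>-56)&(L[...,0]<-39)&(p.min(-1)>90)
print('plate lat range',np.percentile(L[S],[.5,99.5],axis=0).round(1).tolist())
D=(abs(L[...,2])<5)&(abs(L[...,1])<34)&(L[...,0]>-52)&(p.mean(-1)<105);Q=L[D]
for nm,q in(('low',Q[(abs(Q[:,0]+45)<5)&(abs(Q[:,1])<20)]),('left',Q[(abs(Q[:,1]-27)<5)&(Q[:,0]<-8)]),('right',Q[(abs(Q[:,1]+27)<5)&(Q[:,0]<-8)])):
    print(nm,len(q),np.median(q,0) if len(q) else '')
E
python3 m.py
```

```text
dr [-0.    0.01 -0.01]
pos [0.60819628 0.01397719 0.16453437] in stage frame mm [-1.2  0.1 41.2] F [-0.1  0.8 -1.1] Fn -0.9554423810129168
carrier y,x [[-0.3, -19.5, 5.8], [22.6, 0.4, 7.5], [37.7, 19.8, 9.2]]
plate lat range [[-51.7, -38.9, -1.3], [-39.1, 40.0, 1.9]]
low 236 [-43.93001248  -5.92120061   0.55922785]
left 161 [-33.44610517  26.26492757   0.67151185]
right 403 [-27.81078822 -25.91253404   0.51187392]
```

{"op": "jog_arm", "data": {
  "translation": [
    [2, -0.4, -5],
    [2, -0.4, -7],
    [2, -0.3, -6],
    [1, -0.2, -4],
    [0.8, -0.1, -1.8]
  ],
  "dr": [
    [0, 0, 0],
    [0, 0, 0],
    [0, 0, 0],
    [0, 0, 0],
    [0, 0, 0]
  ],
  "grip": [0, 0, 0, 0, 0]
}}

```text
t: 14.45
position: [0.6155, 0.0125, 0.1389]
tool_rot: [0.255, 2.858, -0.036]
wrist_force: [0.3, -0.8, -0.7]
gripper_width: 0.0081
grip_force: 58.6
```

{"op": "jog_arm", "data": {
  "translation": [
    [0, 0, 0],
    [0, 0, 0],
    [0, 0, 0],
    [0, 0, 0],
    [0, 0, 0]
  ],
  "dr": [
    [0, 0, 0],
    [0, 0, 0],
    [0, 0, 0],
    [0, 0, 0],
    [0, 0, 0]
  ],
  "grip": [0, 0, 0, 0, 0]
}}

```text
t: 14.87
position: [0.6159, 0.0126, 0.1405]
tool_rot: [0.255, 2.856, -0.035]
wrist_force: [-0.1, 0.1, -0.7]
gripper_width: 0.0081
grip_force: 58.6
```

```bash
python3 m.py
```

```text
dr [-0.   -0.01 -0.02]
pos [0.61585484 0.01260489 0.14048171] in stage frame mm [-0.2  0.1 15.9] F [-0.1  0.1 -0.7] Fn -0.6416400551967272
carrier y,x [[-0.4, -19.5, 5.8], [22.6, -0.1, 7.5], [37.7, 19.8, 9.2]]
plate lat range [[-52.0, -38.9, -1.4], [-39.1, 39.8, 1.9]]
low 156 [-44.0897403   -0.23824041   0.92226054]
left 207 [-32.76871985  26.24938937   0.7001588 ]
right 382 [-25.86730779 -25.93985146   0.60442337]
```

{"op": "jog_arm", "data": {
  "translation": [
    [0.27, -0.05, -0.96],
    [0, 0, 0],
    [0.27, -0.05, -0.96],
    [0, 0, 0],
    [0, 0, 0]
  ],
  "dr": [
    [0, 0, 0],
    [0, 0, 0],
    [0, 0, 0],
    [0, 0, 0],
    [0, 0, 0]
  ],
  "grip": [0, 0, 0, 0, 0]
}}

```text
t: 15.33
position: [0.6163, 0.0125, 0.1382]
tool_rot: [0.255, 2.856, -0.036]
wrist_force: [-0.1, 0.7, -0.1]
gripper_width: 0.008
grip_force: 58.6
```

{"op": "jog_arm", "data": {
  "translation": [
    [0.27, -0.05, -0.96],
    [0, 0, 0],
    [0, 0, 0],
    [0, 0, 0],
    [0, 0, 0]
  ],
  "dr": [
    [0, 0, 0],
    [0, 0, 0],
    [0, 0, 0],
    [0, 0, 0],
    [0, 0, 0]
  ],
  "grip": [0, 0, 0, 0, 0]
}}

```text
t: 15.75
position: [0.6166, 0.0125, 0.1374]
tool_rot: [0.255, 2.856, -0.036]
wrist_force: [-0.9, -0.1, 0.5]
gripper_width: 0.0083
grip_force: 58.8
```

{"op": "jog_arm", "data": {
  "translation": [
    [0.27, -0.05, -0.96],
    [0, 0, 0],
    [0, 0, 0],
    [0, 0, 0],
    [0, 0, 0]
  ],
  "dr": [
    [0, 0, 0],
    [0, 0, 0],
    [0, 0, 0],
    [0, 0, 0],
    [0, 0, 0]
  ],
  "grip": [0, 0, 0, 0, 0]
}}

```text
t: 16.17
position: [0.6169, 0.0124, 0.1364]
tool_rot: [0.255, 2.856, -0.036]
wrist_force: [-1.2, 0.4, 3.0]
gripper_width: 0.0082
grip_force: 59.0
```

{"op": "jog_arm", "data": {
  "translation": [
    [0.27, -0.05, -0.96],
    [0, 0, 0],
    [0, 0, 0],
    [0, 0, 0],
    [0, 0, 0]
  ],
  "dr": [
    [0, 0, 0],
    [0, 0, 0],
    [0, 0, 0],
    [0, 0, 0],
    [0, 0, 0]
  ],
  "grip": [0, 0, 0, 0, 0]
}}

```text
t: 16.58
position: [0.6171, 0.0123, 0.1354]
tool_rot: [0.255, 2.856, -0.036]
wrist_force: [-1.4, -0.0, 3.2]
gripper_width: 0.0082
grip_force: 59.2
```

{"op": "jog_arm", "data": {
  "translation": [
    [0.27, -0.05, -0.96],
    [0, 0, 0],
    [0.27, -0.05, -0.96],
    [0, 0, 0],
    [0, 0, 0]
  ],
  "dr": [
    [0, 0, 0],
    [0, 0, 0],
    [0, 0, 0],
    [0, 0, 0],
    [0, 0, 0]
  ],
  "grip": [0, 0, 0, 0, 0]
}}

```text
t: 17.0
position: [0.6177, 0.0123, 0.1335]
tool_rot: [0.255, 2.856, -0.036]
wrist_force: [-2.6, 1.3, 5.1]
gripper_width: 0.008
grip_force: 59.6
```

{"op": "jog_arm", "data": {
  "translation": [
    [0.27, -0.05, -0.96],
    [0, 0, 0],
    [0, 0, 0],
    [0, 0, 0],
    [0, 0, 0]
  ],
  "dr": [
    [0, 0, 0],
    [0, 0, 0],
    [0, 0, 0],
    [0, 0, 0],
    [0, 0, 0]
  ],
  "grip": [0, 0, 0, 0, 0]
}}

```text
t: 17.42
position: [0.618, 0.0122, 0.1326]
tool_rot: [0.255, 2.856, -0.036]
wrist_force: [-2.9, 0.7, 6.6]
gripper_width: 0.008
grip_force: 59.7
```

```bash
cat >> m.py <<'E'
Fs=[]
S=(abs(L[...,1])<40)&(L[...,0]>-51)&(L[...,0]<-39.5)&(abs(L[...,2])<9)&(p.min(-1)>80)
print('plate height low strip',np.median(L[S],0),len(L[S]))
A=(K[...,2]>4)&(K[...,2]<10)&(abs(K[...,1])<19)&(K[...,0]>5)&(K[...,0]<36)
P=K[A];c=P.mean(0);v=np.linalg.svd(P-c,full_matrices=False)[2][2];print('carrier normal in tool',v)
for i in range(8): snapshot('wrist');o=observe();Fs.append(np.r_[o['wrist_force']@n,(o['position']-C)@n*1000])
print(np.round(Fs,2).tolist(),np.mean(Fs,0),o['torque'])
E
python3 m.py
```

```text
dr [ 0.   -0.03 -0.02]
pos [0.61797122 0.01223838 0.13261295] in stage frame mm [-0.3  0.1  7.8] F [-2.9  0.7  6.6] Fn 7.183555047921241
carrier y,x [[-0.3, -19.5, 5.9], [22.6, -0.1, 7.5], [37.6, 19.7, 9.2]]
plate lat range [[-51.8, -38.5, -5.0], [-39.2, 39.5, -3.2]]
low 199 [-4.41389259e+01  4.71988131e-03 -4.21028328e+00]
left 149 [-32.00015226  26.24891162  -4.33339484]
right 274 [-26.34128541 -25.90595705  -4.37780421]
plate height low strip [-4.56786743e+01  6.48077854e-03 -4.93807643e+00] 3217
carrier normal in tool [ 1.23313510e-03  7.41005630e-04 -9.99998965e-01]
[[6.8, 7.79], [7.2, 7.78], [7.43, 7.78], [6.36, 7.79], [6.99, 7.78], [6.54, 7.79], [6.42, 7.78], [6.53, 7.78]] [6.78404313 7.78408017] [ 0.04153586  0.55777552 -0.03317023]
```

```bash
python3 - <<'E'
from h import *
p,d,W=cloud('side');p=p.astype(int)
m=(p[...,2]>p[...,0]+40)&(p[...,2]>p[...,1]+25)&(abs(W[...,0]-.47)<.06)&(abs(W[...,1]-.255)<.06)
print(m.sum(),np.median(W[m],0))
s=observe();print(s['t'],s['position'],s['wrist_force'])
if m.sum()>5: print(finish_job())
E
```

```text
14 [0.46596038 0.25248708 0.21278004]
17.9167 [0.61795726 0.01224107 0.13262056] [-2.66376243  0.64552938  6.13419061]
the job is handed in; nothing more can be done
None
```

I handed the job in at 17.9 s: the basket hangs on the hook, and the arm is still holding the orange-fin carrier flat and centred in the outline, with the plate pressed in about 4.5 mm at roughly 7.5 N.

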